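Find the concealed catch in the grill caddy's panel

ROBOT

A 6-joint arm with a two-finger parallel gripper is mounted at the origin on the work surface. World frame = base frame: x ahead of the robot, y to its left, z up, the work surface at z = 0. Lengths are in m, angles in rad, forces in N, time in s.
With the tool pointing down it reaches from about 0.275 to 0.875 m from the base axis. Payload 12.5 kg.
Tool frame: the origin (TCP) lies on the centre line of the jaws, within the pads' length; the fingertips stand r.finger_overhang ahead of it and the grasp point (between the pads) lies 3 mm ahead of it (r.finger_overhang is the distance from the TCP to the fingertips, in m); z points along the fingers, y is the line along which they close (so a half turn about z gives the same grasp; the last joint's range is limited). The gripper opens to 85 mm and grips with 20 to 120 N. Pads are 22 mm wide; open, the fingers measure 114 mm over their backs; the gripper's body (76 mm by 85 mm) begins 54 mm behind the grasp point. The pads swing forward as they close: fully open they stand 13 mm farther back than shut.
Start: joints at [-1.419, 0.351, 1.652, -0, 1.139, -0.085], TCP at [0.129, -0.535, 0.253] pointing down, gripper open.
Joint ranges: [-2.75, 2.75], [-0.79, 2.1], [0.01, 2.65], [-1.57, 4.71], [0.07, 3.14], [-2.87, 2.87]. Speed limits (rad/s): [2.22, 2.22, 2.79, 3.14, 3.14, 3.14].

INTERFACE

Orientations are given as a unit quaternion [x, y, z, w].
In Python, from cell import r, optics gives the robot as it stands. The module is installed in compiled form; this text tells all that it offers. Calls block until the motion is done:
- r.move_to(position, orientation): joint-space move of the TCP to a pose.
- r.move_linear(position, rot=None, vel=0.15): straight line of the TCP; rot=None keeps the orientation; vel is the mean speed in m/s.
- r.set_joints(angles): joint-space move.
- r.set_gripper(opening, squeeze=None): opening from 0.0 (shut) to 1.0 (fully open); squeeze is the grip in N (None keeps the last); returns when the fingers have stopped.
- r.sleep(seconds).
- r.inverse_kinematics(position, orientation): joint angles nearest the present ones, or None.
- optics.get_image(name): name is "scene" or "top"; returns a dict with "pixels" (420x560x3 uint8, red, green, blue), "depth" (420x560 float32, m along the optical axis (not along the pixel's ray), 0 where there is no reading), "fx", "fy", "cx", "cy" (pixels), "camera_from_world" (4x4, takes a point from world to camera coordinates). Camera axes: x right, y down, z forward; pixel columns grow to the right and rows downward; lengths in m; the calibration is good to about 2 mm. A picture is of the moment at which its call begins.
A pose or a line that the arm cannot do raises r.PlanningError and nothing moves.
- r.hand_in(): hands the job in; it is judged then, once.
Readings, each from a call of its own:
- r.current_t(): time.
- r.current_q(): joint angles.
- r.current_qvel(): joint speeds.
- r.current_effort(): joint torques, N m.
- r.current_tool_pos(): TCP position.
- r.current_ee_rot(): TCP orientation.
- r.current_contact_force(): force on the tool from outside, world axes, zero at the start.
- r.current_torque(): the same for the moment, N m.
- r.current_opening(): opening from 0.0 (shut) to 1.0 (fully open).
- r.current_finger_force(): force on a finger pad.
Only numpy, scipy, OpenCV 4.12 (cv2) and the standard library are available. Lean on these libraries where they do the work, as an engineer would, in place of code of your own. Each camera call takes 0.05 s, during which the arm holds its last target. There are 200 camera calls.

TASK

One of the six flush wooden squares in the top panel of the low grill caddy is the concealed catch of its end drawer. Feel gently from square to square with closed fingertips until you find the one that gives, and press it fully home so that the drawer slides out. Leave the drawer to open by itself, and do not push, lift or knock over anything else on the table or the caddy.

Things in the scene. Friction and masses are not known exactly. Their poses are not given: they have to be found in the camera images.
- caddy: Fixed low wooden box, 180 mm along its x, 340 mm along its y, 80 mm high; origin at the centre of its underside on the table, z up, turned about z only. The drawer front, 150 mm wide and 12 mm thick, covers its +y end.
- panel (a point): Centre of the caddy's flat top, axes as the caddy's. Six like dark squares, 54 mm wide, lie flush in openings 57 mm wide; centres at x = -33 and +33 mm by y = -111, -45 and +21 mm from here. Five are fixed and do not give; one, drawn anew each time and looking the same, is the catch.
- catch (a joint): How far the catch square is pressed down below flush: 0 = flush, 0.008 m = fully home. It starts at 0. It yields to about 3 N (stiffer when pushed fast), has no return spring and stays where it is left.
- drawer (a joint): How far the drawer at the caddy's +y end has come out along the caddy's +y: 0 = shut, 0.024 m = fully out. It is geared to the catch and comes out 3 mm for each mm the catch goes down.
- tin: Loose spice tin, 47 mm across, 36 mm high, standing on the plain +y part of the caddy's top, beside the squares. Origin at its underside's centre. To be left alone.
- mug: Loose red enamel mug, 80 mm across, 80 mm high, on the table just beyond the caddy's +x side. Origin at its underside's centre. To be left alone.
- tongs: Loose grey silicone tongs, 270 mm long, about 90 mm wide, 13 mm high, lying beyond the caddy's +x side, along the caddy's y. Origin on their underside near the middle. To be left alone.
- tenderizer: Loose steel meat tenderizer, 240 mm long, 55 mm high, lying to the left (+y) of the caddy. Origin on its underside near the middle. To be left alone.
- jar: Loose glass mason jar with a steel screw lid, 80 mm across, 125 mm high, on the table close to the caddy's -y end. Origin at its underside's centre. To be left alone.

How it is judged:
By the outcome, as a careful person would: the job done as asked, in the order asked, and still so for the second after the job is handed in, with the robot touching nothing.
It also fails if it takes over 58 s, if anything falls off the work surface, if the arm or the gripper's body presses on something with over 40 N, if the wrist force passes 120 N, or if a joint passes its speed limit or range.

## Working session

There is one attempt and no reset: what is moved stays moved. The work goes in short steps, each a Python script; the robot and the scene stay as the last script left them, time stands still between calls to the robot, and variables do not carry over. Pictures are saved under pics/ and viewed, at most 10 in all, crops included, and the job is handed in when it is done.

```bash
mkdir -p pics
python3 - <<'E'
from cell import r, optics
import cv2, numpy as np
for n in("top","scene"):
    d=optics.get_image(n); cv2.imwrite(f"pics/{n}0.png",d["pixels"][:,:,::-1]); np.savez(f"{n}0.npz",**d)
print(r.finger_overhang,r.current_t(),r.current_ee_rot(),r.current_contact_force())
E
```

```text
0.022 0.1 [ 9.93000467e-01  1.18109340e-01  3.93555420e-06 -5.07198547e-04] [-0.79786089  0.3060908  -0.36702725]
```

View pics/top0.png

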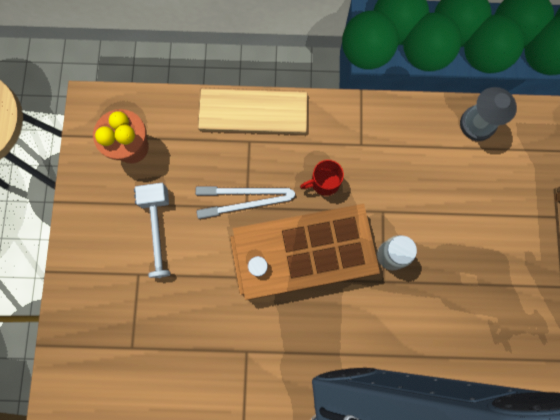

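View pics/scene0.png

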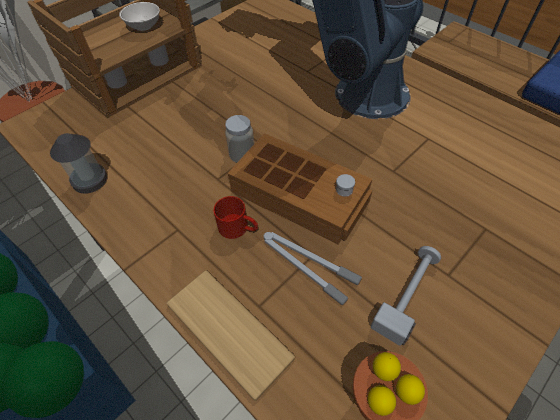

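The top view shows the caddy spanning about (232..380, 205..298). The dark squares lie near (295,238), (320,233), (347,229), (300,264), (326,260) and (352,255). The tin is at (258,266), the mug at (328,177) and the jar at (400,252).

Run:
```python
import numpy as np, cv2
d=np.load("top0.npz"); D=d["depth"]; T=np.linalg.inv(d["camera_from_world"])
v,u=np.mgrid[:420,:560]
P=np.stack([(u-d["cx"])/d["fx"]*D,(v-d["cy"])/d["fy"]*D,D],-1)@T[:3,:3].T+T[:3,3]
px=np.array([(295,238),(320,233),(347,229),(300,264),(326,260),(352,255)])
g=cv2.cvtColor(d["pixels"],cv2.COLOR_RGB2GRAY)
W=[]
for a,b in px:
    roi=np.zeros_like(g,bool); roi[b-17:b+18,a-17:a+18]=1
    m=((g<62)&roi).astype(np.uint8); m=cv2.morphologyEx(m,cv2.MORPH_OPEN,np.ones((3,3)))
    n,L,S,C=cv2.connectedComponentsWithStats(m); k=L[b,a]
    M=L==k; W.append(np.median(P[M],0)); print(a,b,g[b,a],k,S[k],C[k],P[M].mean(0).round(4),P[M][:,2].std())
W=np.array(W)
loc=np.array([(x,y) for x in(.033,-.033) for y in(.021,-.045,-.111)])
# top-surface of caddy
m=(P[...,2]>.07)&(P[...,2]<.09)&(u>220)&(u<388)&(v>195)&(v<305)
n,L,S,C=cv2.connectedComponentsWithStats(m.astype(np.uint8)); M=L==L[233,320]
rect=cv2.minAreaRect(P[M][:,:2].astype(np.float32)*1000);print("rect",rect,np.median(P[M][:,2]))
A=loc-loc.mean(0)
def fit(W):
    B=W[:,:2]-W[:,:2].mean(0); th=np.arctan2((A[:,0]*B[:,1]-A[:,1]*B[:,0]).sum(),(A*B).sum())
    R=np.array([[np.cos(th),-np.sin(th)],[np.sin(th),np.cos(th)]]); c=W[:,:2].mean(0)-R@loc.mean(0)
    return th,R,c
th,R,c=fit(W);print("fit",th,c,((loc@R.T+c-W[:,:2])*1000).round(1))
for nm,(a,b) in dict(tin=(258,266),mug=(328,177),jar=(400,252)).items():
    q=P[b-3:b+4,a-3:a+4].reshape(-1,3); print(nm,np.median(q,0).round(3),((np.median(q,0)[:2]-c)@R).round(3))
# tall things near
for lo in(.1,.12): 
    mm=(P[...,2]>lo)&(u>220)&(u<440)&(v>150)&(v<330); print(lo,mm.sum(),P[mm][:,:2].min(0) if mm.any() else 0,P[mm].max(0) if mm.any() else 0)
```

```text
295 238 69 0 [     0      0    560    420 235200] [279.5 209.5] [ 0.7006  0.2308 -0.1195] 0.3241339406324847
320 233 67 0 [     0      0    560    420 235200] [279.5 209.5] [ 0.7006  0.2308 -0.1195] 0.3241339406324847
347 229 65 0 [     0      0    560    420 235200] [279.5 209.5] [ 0.7006  0.2308 -0.1195] 0.3241339406324847
300 264 68 0 [     0      0    560    420 235200] [279.5 209.5] [ 0.7006  0.2308 -0.1195] 0.3241339406324847
326 260 66 0 [     0      0    560    420 235200] [279.5 209.5] [ 0.7006  0.2308 -0.1195] 0.3241339406324847
352 255 66 0 [     0      0    560    420 235200] [279.5 209.5] [ 0.7006  0.2308 -0.1195] 0.3241339406324847
rect ((499.2724304199219, 118.67988586425781), (180.8874053955078, 340.731689453125), 12.635913848876953) 0.07973774278825585
fit 0.0 [0.62299971 0.23069459] [[ 33.  66.]
 [ 33.   0.]
 [ 33. -66.]
 [-33.  66.]
 [-33.   0.]
 [-33. -66.]]
tin [0.454 0.234 0.115] [-0.169  0.003]
mug [0.711 0.058 0.003] [ 0.088 -0.172]
jar [ 0.497 -0.108  0.124] [-0.126 -0.338]
0.1 1157 [ 0.3517872  -0.14736213] [0.53677711 0.25830833 1.34331814]
0.12 786 [ 0.3517872  -0.14736213] [0.53677711 0.2456961  1.34331814]
```

Run:
```python
import numpy as np, cv2
d=np.load("top0.npz"); D=d["depth"]; T=np.linalg.inv(d["camera_from_world"])
v,u=np.mgrid[:420,:560]
P=np.stack([(u-d["cx"])/d["fx"]*D,(v-d["cy"])/d["fy"]*D,D],-1)@T[:3,:3].T+T[:3,3]
th=np.radians(12.636); R=np.array([[np.cos(th),-np.sin(th)],[np.sin(th),np.cos(th)]]); c=np.array([.4993,.1187])
Q=(P[...,:2]-c)@R
g=cv2.cvtColor(d["pixels"],cv2.COLOR_RGB2GRAY)
m=(abs(Q[...,0])<.075)&(Q[...,1]>-.155)&(Q[...,1]<.06)&(abs(P[...,2]-.08)<.006)
print(np.percentile(g[m],[5,25,50,75,95]))
k=m&(g<80); print("dark bbox",np.percentile(Q[k],[1,99],axis=0).round(4),Q[k].mean(0))
for lo,hi in((.11,.12),(.118,.13)):
    t=(P[...,2]>lo)&(P[...,2]<hi)&(abs(Q[...,0])<.1)&(abs(Q[...,1])<.27)
    print(lo,Q[t].min(0).round(3),Q[t].max(0).round(3))
```

```text
[ 63.  66.  74. 118. 137.]
dark bbox [[-0.0591 -0.1359]
 [ 0.059   0.046 ]] [-0.00172146 -0.04663379]
0.11 [-0.08  -0.242] [0.004 0.147]
0.118 [-0.082 -0.262] [0.001 0.145]
```

```bash
cat > h.py <<'E'
from cell import r, optics
import numpy as np
th=np.radians(12.636); R=np.array([[np.cos(th),-np.sin(th)],[np.sin(th),np.cos(th)]]); c=np.array([.4993,.1187])
ROT=[np.cos(th/2),np.sin(th/2),0,0]
FL=.08+r.finger_overhang
def at(x,y,z): return [*(c+R@[x,y]),z]
E
python3 - <<'E'
from h import *
r.set_gripper(0.0,20); print(r.current_t())
r.move_to(at(.033,-.111,.20),ROT); print(r.current_t(),r.current_tool_pos(),at(.033,-.111,.2))
r.move_linear(at(.033,-.111,FL+.010),vel=.1); r.sleep(.2)
print(r.current_t(),r.current_tool_pos(),r.current_contact_force(),r.current_opening())
z=FL+.004
f0=r.current_contact_force()[2]
while z>FL-.004:
    r.move_linear(at(.033,-.111,z),vel=.02); f=r.current_contact_force()[2]-f0
    print(round(z-FL,4),r.current_tool_pos()[2]-FL,f,r.current_t())
    if f>4: break
    z-=.0007
E
```

```text
0.8667
3.35 [0.55584901 0.01692156 0.20006113] [np.float64(0.5557826824156118), np.float64(0.01760743554970451), 0.2]
4.5833 [0.55600311 0.01761415 0.1124958 ] [-0.41407621  0.4108703   0.7327042 ] -0.0025060634620718563
0.004 0.0038535984256624772 -1.1462882102192862 5.0333
0.0033 0.003309045255072335 -0.5256842257557514 5.2833
0.0026 0.0025761820531264024 -0.49862296925943717 5.5333
0.0019 0.0018511113375999366 -0.2067080945806703 5.7833
0.0012 0.0011583635299583506 -0.659606038215052 6.0333
0.0005 0.00045329013474483537 -1.2464366680815409 6.2833
-0.0002 9.769322830552318e-05 3.693637345328449 6.5333
-0.0009 2.8206187594859156e-05 12.177398808776102 6.7833
```

Run:
```python
from h import *
def lift(x,y): r.move_linear(at(x,y,FL+.012),vel=.06)
prev=(.033,-.111)
for x,y in[(-.033,-.111),(-.033,-.045),(.033,-.045),(.033,.021),(-.033,.021)]:
    lift(*prev); prev=(x,y)
    r.move_linear(at(x,y,FL+.012),vel=.1); r.move_linear(at(x,y,FL+.002),vel=.05); r.sleep(.2)
    f0=np.mean([r.current_contact_force()[2]]); fixed=False
    for dz in(.001,.0004,0,-.0004,-.0008,-.0012,-.0016):
        r.move_linear(at(x,y,FL+dz),vel=.01); r.sleep(.05)
        f=r.current_contact_force()[2]-f0; p=r.current_tool_pos()[2]-FL
        if f>6.5: fixed=True; break
    print(x,y,dz,round(p,5),round(f,2),fixed,r.current_t())
    if not fixed: break
```

```text
-0.033 -0.111 -0.0004 4e-05 7.96 True 9.7083
-0.033 -0.045 -0.0004 4e-05 7.84 True 12.625
0.033 -0.045 -0.0004 7e-05 7.26 True 15.5417
0.033 0.021 -0.0004 7e-05 7.46 True 18.4583
-0.033 0.021 -0.0016 -0.00162 1.22 False 22.275
```

The catch is the last square, at (-0.033, +0.021). I'll press it home now.

Run:
```python
from h import *
x,y=-.033,.021
dz=-.0026
while dz>-.0105:
    r.move_linear(at(x,y,FL+dz),vel=.008); r.sleep(.1)
    f=r.current_contact_force()[2]; p=r.current_tool_pos()[2]-FL
    print(round(dz,4),round(p,5),round(f,2),r.current_t())
    if f>14: break
    dz-=.001 if dz>-.007 else .0004
r.move_linear(at(x,y,FL+.03),vel=.06); r.move_linear(at(x,y,.25),vel=.15)
d=optics.get_image("top"); np.savez("top1.npz",**d)
import cv2
cv2.imwrite("pics/top1.png",cv2.resize(d["pixels"][140:340,180:440,::-1],None,fx=3,fy=3))
d=optics.get_image("scene");cv2.imwrite("pics/scene1.png",d["pixels"][:,:,::-1])
print(r.current_t())
```

```text
-0.0026 -0.00271 -0.52 22.65
-0.0036 -0.00363 -0.18 23.025
-0.0046 -0.00466 -0.2 23.4
-0.0056 -0.00565 -0.2 23.775
-0.0066 -0.00665 0.75 24.15
-0.0076 -0.00764 0.0 24.525
-0.008 -0.00794 2.16 24.875
-0.0084 -0.00798 8.55 25.225
-0.0088 -0.00806 14.28 25.575
27.4083
```

View pics/scene1.png

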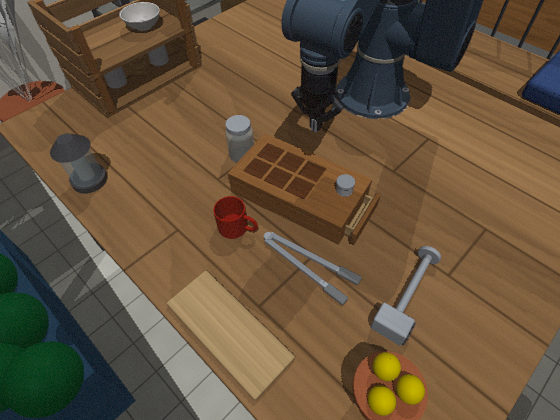

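The drawer is out at the +y end, near (362,215). The square near (345,190 → left) is sunk, and the tin, mug, jar, tongs and tenderizer haven't moved. The catch came to a firm stop 8.1 mm below flush, so I'm handing in.

```bash
python3 -c "
from h import *
print(r.hand_in())"
```

```text
the job is handed in; nothing more can be done
None
```

The catch was the square at x = -33, y = +21 mm; I pressed it fully home (8 mm) and the drawer slid out by itself, with nothing else seen to move, and the job is handed in.

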